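Clamp the honing disc on the bench sharpener

ROBOT

A 6-joint arm with a two-finger parallel gripper is mounted at the origin on the work surface; the furniture and walls round the work are solid. World frame = base frame: x ahead of the robot, y to its left, z up, the work surface at z = 0. Lengths are in m, angles in rad, forces in N, time in s.
With the tool pointing down it reaches from about 0.35 to 0.775 m from the base axis. Payload 7.3 kg.
Tool frame: the origin (TCP) lies between the finger pads; the fingertips stand ahead of it and the grasp point (between the pads) lies 6 mm ahead of it (robot.tip_extent is the x of the fingertips in the tool frame, in m); x points along the fingers, z is the direction in which the jaws open and shut, and the axes are right-handed (so a half turn about x gives the same grasp; the last joint's range is limited). The gripper opens to 92 mm and grips with 3 to 60 N. Pads are 19 mm wide; open, the fingers measure 130 mm over their backs; the gripper's body (75 mm by 190 mm) begins 47 mm behind the grasp point.
Start: joints at [-1.352, 0.342, 1.524, -0, 1.275, -0.146], TCP at [0.187, -0.49, 0.252] pointing down, gripper open.
Joint ranges: [-2.53, 2.53], [-0.77, 2.02], [0.04, 2.7], [-1, 4.14], [0.28, 2.66], [-3.11, 3.11]. Speed limits (rad/s): [2.57, 2.57, 3.14, 3.14, 3.14, 3.14].

INTERFACE

Orientations are given as [roll, pitch, yaw] about the fixed x, y, z axes, in that order (R = Rz(yaw) Ry(pitch) Rx(roll)).
In Python, from cell import robot gives the robot as it stands. The module is installed in compiled form; this text tells all that it offers.
- The arm moves only by the shell command python3 -m creep 'ROWS' [FORCE]. ROWS is JSON, a list of rows, each an object with "translation": the shift along the tool's x, y, z in m, a list of three; "twist": the turn, a rotation vector about the tool's x, y, z in rad, a list of three; "hand": the opening in per cent of the stroke, from 0 (shut) to 100 (fully open). A call has 1 to 5 rows; each row is the pose to reach, as a shift and turn from the pose measured when the call began, along the tool's axes at that moment; what a row does not reach only later rows make up. A row lasts 1/10 s, in which the tool goes at most 50 mm and 8.59 degrees, less where a joint would pass 70% of its speed; a pose out of reach is approached as far as the arm can. A call with a gripper value outside its range is refused whole. The fingers move at their own pace and stop on an object; FORCE is the grip in N (left out, the last holds). Time passes only in rows, so rows that repeat a pose let the fingers close. It gives the time, the measured TCP pose, the force and the opening at its end, in the units of the state.
- robot.observe(): the state, without advancing time (a new reading comes with each control period).
- robot.read_camera(name): name is "scene" or "top"; returns the picture (420x560x3 uint8, blue, green, red); there is no depth.
- robot.calibration(name): a dict with "intrinsics" (3x3 intrinsics, pixels), "cam_to_world" (4x4, takes a point from camera to world coordinates). Camera axes: x right, y up, looking along -z (the intrinsics and any distortion apply to the point x, -y, -z); pixel columns grow to the right and rows downward; lengths in m; the calibration is good to about 2 mm. A picture is of the moment at which its call begins. calibration takes no time and is no camera call.
- robot.hand_in(): hands the job in, once; it reports no verdict.
The state is a dict: "time": time; "qpos": joint angles; "qvel": joint speeds; "joint_efforts": joint torques, N m; "tool_pos": TCP position; "tool_rot": TCP orientation; "contact_force": force on the tool from outside, world axes, zero at the start; "torque": the same for the moment, N m; "opening": finger opening in m.
Only numpy, scipy, OpenCV 4.12 (cv2) and the standard library are available. Lean on these libraries where they do the work, as an engineer would, in place of code of your own. Each camera call takes 0.05 s, during which the arm holds its last target. There are 200 camera calls.

TASK

The leather honing disc on the bench sharpener is still loose: lock its spindle, turn the black wing knob on top of the disc clockwise until it clicks past its detent, then pull the spindle lock fully back out so that the disc is free to run. Leave the tools and other things on the bench as they are.

Things in the scene. Friction and masses are not known exactly. Their poses are not given: they have to be found in the camera images.
- sharpener: Grey bench sharpener, fixed to the table. Origin on the vertical spindle axis at table height; its x points to its back, y to its left (lock side), z up. Housing 170 mm deep (x -85 to 85), 240 mm wide (y -90 to 150), deck 60 mm above the table. A steel tool-rest bar, 12 mm thick, runs along y over the back of the disc at x = 73 mm, top 118 mm above the table.
- platter (a joint): Turn of the round platter on the spindle, rad, anticlockwise from above. Rim of 16 round upright steel teeth out to radius 79 mm (tops 78 mm above the table), leather disc 128 mm across (top 83 mm), aluminium flange 74 mm across (top 97 mm). Lock out: it spins freely (under 0.01 N m), so turning the wing knob mostly just carries it round, without a click. Lock home: held, about 1 degree of play.
- clamp_knob (a joint): Turn of the wing knob relative to the platter, rad, growing clockwise from above. Starts loose, 0 to 0.25. Drag about 0.03 N m; from about 0.65 a sprung detent resists with up to about 0.3 N m and pushes it back if let go; crest at 0.95; from about 1.02 on it snaps forward by itself to 1.2 or more (clicked) and stays. End stop at 1.32.
- knob_grip (a point): On the spindle axis inside the knob's black wing, 123 mm above the table; turns with the knob. The wing is an upright bar 70 mm long (this point's x), 18 mm thick (its y), from 103 to 138 mm above the table, on a round skirt 60 mm across (top 103 mm above the table).
- spindle_lock (a joint): Travel of the lock slide, m: 0 = pulled fully out, 0.021 = pushed fully home between two teeth (towards the spindle, the sharpener's -y). Stays where left; about 4 N moves it. Its nose roller wedges between two teeth, turning the free platter as it goes in. If it ever meets a tooth dead on it stops at 0.009: turn the platter a few degrees by the knob and push again.
- lock_grip (a point): Middle of the lock's upright black finger post, 100 mm above the table; with the lock out, 126 mm from the spindle along the sharpener's +y. Post 18 mm square, sides along the sharpener's x and y, from 72 to 114 mm above the table, between two low guide rails (tops 72 mm above the table; 41 mm over their outer faces).
- tea_mug: Orange mug, 81 mm across, 101 mm high, at the far left of the bench. Bystander; origin at the middle of its underside.
- oil_stone: Grey oil stone in a dark wooden base, 178 x 66 x 34 mm, lying along the left edge of the bench, nearer than the mug. Bystander; origin at the middle of its underside.
- gouge: Carving gouge with a dark brown wooden handle, 212 mm long, 27 mm thick, lying on the table at the right of the sharpener, roughly along the sharpener's x. Bystander; origin under its middle.

How it is judged:
On the way, in this order (a step that is already met when the one before it is completed fails the run):
1. the spindle lock is pushed home between two teeth (value of joint spindle_lock above 0.018 m), for 0.2 s.
2. with the lock home, the wing knob is turned clockwise past its click (value of joint clamp_knob above 1.15 rad and value of joint spindle_lock above 0.016 m), for 0.2 s.
At the end, for the whole second after the job is handed in: The wing knob rests past its click (1.15 rad or more from loose), the spindle lock is back out to within 3 mm of its outer stop, and the platter is at rest (value of joint clamp_knob above 1.15 rad and value of joint spindle_lock below 0.003 m and velocity of joint platter between -0.1 and 0.1 rad/s); the robot touches nothing.
It fails at once if the gouge beside the sharpener, the mug or the oil stone is moved by more than 25 mm (distance of any of gouge, tea_mug, oil_stone from where it was at the start of the episode above 0.025 m).
It fails at once if the mug is tipped by more than 0.4 rad (angle between tea_mug's own z axis and vertical above 0.4 rad).
It also fails if it takes over 64 s, if anything falls off the work surface, if the arm or the gripper's body presses on something with over 40 N, if the wrist force passes 120 N, or if a joint passes its speed limit or range.

## Working session

There is one attempt and no reset: what is moved stays moved. The work goes in short steps, Python scripts to look and compute and a shell command to move; the robot and the scene stay as the last step left them, time stands still between calls to the robot, and variables do not carry over. Pictures are saved under pics/ and viewed, about 8 in all and at most 12, crops included, and the job is handed in when it is done.

```bash
mkdir -p pics
python3 - <<'E'
from cell import robot
import cv2,numpy as np
np.set_printoptions(precision=4,suppress=True)
for n in("top","scene"):
    cv2.imwrite(f"pics/{n}0.png",robot.read_camera(n)); c=robot.calibration(n); print(n,{k:np.array(v) if not isinstance(v,str) else v for k,v in c.items()})
s=robot.observe(); print(s); print(robot.tip_extent)
E
```

```text
top {'intrinsics': array([[460.7163,   0.    , 270.471 ],
       [  0.    , 460.7163, 203.438 ],
       [  0.    ,   0.    ,   1.    ]]), 'cam_to_world': array([[ 0.0006,  0.9987, -0.05  ,  0.4027],
       [-0.9999, -0.0003, -0.0173, -0.0562],
       [-0.0173,  0.05  ,  0.9986,  1.1371],
       [ 0.    ,  0.    ,  0.    ,  1.    ]])}
scene {'intrinsics': array([[404.4554,   0.    , 273.6868],
       [  0.    , 404.4554, 209.9554],
       [  0.    ,   0.    ,   1.    ]]), 'cam_to_world': array([[-0.8447, -0.4275,  0.3221,  0.721 ],
       [ 0.5353, -0.6734,  0.51  ,  0.4019],
       [-0.0011,  0.6032,  0.7976,  0.7813],
       [ 0.    ,  0.    ,  0.    ,  1.    ]])}
{'time': 0.1, 'qpos': array([-1.352 ,  0.3427,  1.5249, -0.    ,  1.2754, -0.146 ]), 'qvel': array([-0.0001, -0.0017, -0.0035, -0.0011, -0.0009, -0.0001]), 'joint_efforts': array([  0.0016, -43.2004, -24.4694,   0.0718,   0.0526,  -0.0001]), 'tool_pos': array([ 0.1872, -0.4902,  0.2511]), 'tool_rot': array([3.0179, 1.5695, 1.8119]), 'contact_force': array([-0.6354,  0.1539,  0.2404]), 'torque': array([0.023 , 0.0139, 0.055 ]), 'opening': 0.09146508469859392}
0.025
```

View pics/top0.png

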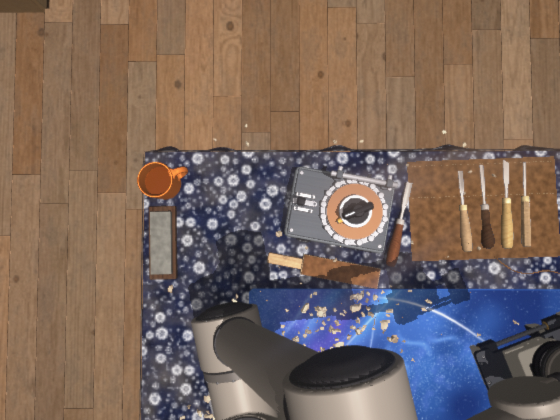

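View pics/scene0.png

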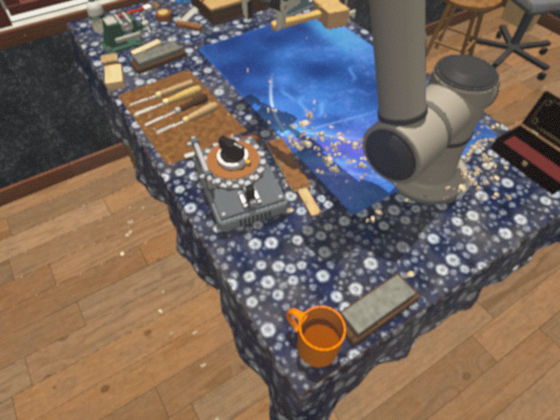

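Top view: the sharpener is at about (340,208), with its disc and wing at (355,209) and the lock near (306,201). The gouge is at (398,222), the mug at (158,180) and the stone at (161,242). I'll zoom in to measure.

```bash
cat > h.py <<'E'
from cell import robot
import cv2,numpy as np
np.set_printoptions(precision=4,suppress=True)
def ray(n,u,v,z):
    c=robot.calibration(n);K=np.array(c["intrinsics"]);T=np.array(c["cam_to_world"])
    d=np.linalg.inv(K)@[u,v,1];d=T[:3,:3]@[d[0],-d[1],-d[2]];o=T[:3,3]
    return o+d*(z-o[2])/d[2]
def proj(n,p):
    c=robot.calibration(n);K=np.array(c["intrinsics"]);T=np.array(c["cam_to_world"])
    q=T[:3,:3].T@(np.array(p)-T[:3,3]);q=K@[q[0],-q[1],-q[2]];return q[:2]/q[2]
def crop(n,u0,v0,w,h,s,out):
    im=robot.read_camera(n)[v0:v0+h,u0:u0+w]
    cv2.imwrite(out,cv2.resize(im,None,fx=s,fy=s,interpolation=cv2.INTER_CUBIC))
E
python3 - <<'E'
from h import *
crop("top",280,160,132,96,6,"pics/t1.png")
E
```

```text
(no output)
```

View pics/t1.png

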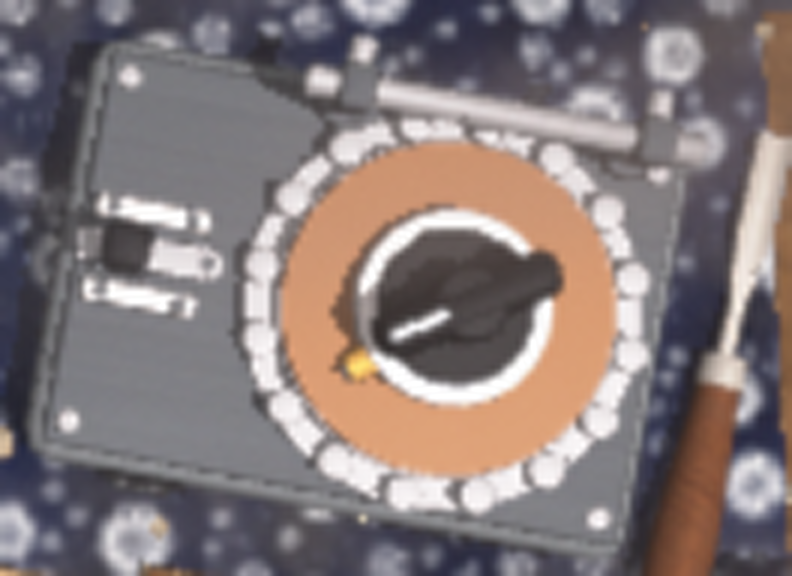

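The leather disc's centre is at crop (449,307), which is image (354.4,210.8). The lock post top is at (128,248), the wing ends are at about (552,268) and (383,336), and the tool-rest bar runs from (320,80) to (705,150).

Run:
```python
from h import *
P=lambda x,y,z:ray("top",280+(x+.5)/6-.5,160+(y+.5)/6-.5,z)
c=P(449,307,.083);print("spindle",c,"R",np.linalg.norm(P(618,307,.083)-P(280,307,.083))/2)
sk=P(455,307,.097);print("flange c",sk)
l=P(128,248,.114);d=l-c;print("lock",l,np.hypot(*d[:2]),"yaw from lock",np.degrees(np.arctan2(-d[0],d[1])))
a,b=P(320,80,.115),P(705,150,.115);d=a-b;print("bar yaw",np.degrees(np.arctan2(-d[0],d[1])),a,b)
f=[P(*p,.06) for p in((110,45),(690,165),(610,550),(40,440))];print("deck",f)
for i,j in((0,1),(3,2)):
  d=f[i]-f[j];print(np.degrees(np.arctan2(-d[0],d[1])))
w=P(552,268,.138);v=P(383,336,.138);d=w-v;print("wing",w,v,(w+v)/2,np.hypot(*d[:2]),np.degrees(np.arctan2(d[1],d[0])))
```

```text
spindle [ 0.4387 -0.2295  0.083 ] R 0.06408849031724913
flange c [ 0.4382 -0.2295  0.097 ]
lock [ 0.4595 -0.1061  0.114 ] 0.12516663457452262 yaw from lock -9.564113812280008
bar yaw -10.462504493160198 [ 0.5218 -0.1773  0.115 ] [ 0.4956 -0.319   0.115 ]
deck [array([ 0.5421, -0.1019,  0.06  ]), array([ 0.4948, -0.3273,  0.06  ]), array([ 0.3455, -0.2946,  0.06  ]), array([ 0.3878, -0.0744,  0.06  ])]
-11.853547615722137
-10.861843319494149
wing [ 0.4509 -0.2576  0.138 ] [ 0.4264 -0.1967  0.138 ] [ 0.4386 -0.2272  0.138 ] 0.0657016142555582 -68.07993435950823
```

```bash
cat >> h.py <<'E'
from scipy.spatial.transform import Rotation as R
YAW=np.radians(-10.3); S=np.array([.4385,-.2292])
def sh(x,y,z): # sharpener frame -> world
    c,s=np.cos(YAW),np.sin(YAW); return np.array([S[0]+c*x-s*y,S[1]+s*x+c*y,z])
def to(p,jaw,flip=False): # p grasp point; jaw angle deg of tool z in world, tool pointing down
    o=robot.observe();R0=R.from_euler('xyz',o["tool_rot"]).as_matrix()
    cur=np.degrees(np.arctan2(R0[1,2],R0[0,2]))
    j=jaw+180*round((cur-jaw)/180)
    if flip: j+=180 if j<cur else -180
    j=np.radians(j);z=np.array([np.cos(j),np.sin(j),0]);x=np.array([0,0,-1.]);Rt=np.c_[x,np.cross(z,x),z]
    g=o["tool_pos"]+.006*R0[:,0]
    tcp=np.array(p)-.006*x
    print("grasp",g,"jaw",cur,"->",np.degrees(j),"q6",o["qpos"][5],"F",o["contact_force"],"t",o["time"],"open",o["opening"])
    print("TRANS",R0.T@(tcp-o["tool_pos"]),"TWIST",R.from_matrix(R0.T@Rt).as_rotvec())
E
python3 - <<'E'
from h import *
print(sh(0,.126,.1)); to(sh(0,.126,.22),90-10.3)
to(sh(0,.126,.22),90-10.3,True); to([.4385,-.2292,.126],22)
E
```

```text
[ 0.461  -0.1052  0.1   ]
grasp [ 0.1873 -0.4902  0.2452] jaw -69.09780134494615 -> -100.3 q6 -0.14600797756670073 F [-0.4472  0.2484  0.6894] t 0.15 open 0.09202577528848409
TRANS [ 0.0256  0.3931 -0.2619] TWIST [ 0.5446 -0.0011  0.0001]
grasp [ 0.1873 -0.4902  0.2452] jaw -69.09780134494615 -> 79.7 q6 -0.14600797756670073 F [-0.4472  0.2484  0.6894] t 0.15 open 0.09202577528848409
TRANS [ 0.0256  0.3931 -0.2619] TWIST [-2.597  -0.0002 -0.0015]
grasp [ 0.1873 -0.4902  0.2452] jaw -69.09780134494615 -> -158.0 q6 -0.14600797756670073 F [-0.4472  0.2484  0.6894] t 0.15 open 0.09202577528848409
TRANS [ 0.1194  0.3278 -0.154 ] TWIST [ 1.5516 -0.001   0.0007]
```

```bash
T='{"translation":[0.026,0.393,-0.262],"twist":[0.545,0,0],"hand":60}'
python3 -m creep '[{"translation":[0.026,0.393,-0.262],"twist":[0.545,0,0],"hand":60},{"translation":[0.026,0.393,-0.262],"twist":[0.545,0,0],"hand":60},{"translation":[0.026,0.393,-0.262],"twist":[0.545,0,0],"hand":60},{"translation":[0.026,0.393,-0.262],"twist":[0.545,0,0],"hand":60},{"translation":[0.026,0.393,-0.262],"twist":[0.545,0,0],"hand":60}]'
python3 - <<'E'
from h import *
to(sh(0,.126,.18),90-10.3)
E
```

```text
time: 0.65
tool_pos: [0.3273, -0.2931, 0.2383]
tool_rot: [-2.819, 1.57, 1.709]
contact_force: [1.1, 0.1, -0.9]
opening: 0.0575
grasp [ 0.3273 -0.2931  0.2323] jaw -100.57090877681321 -> -100.3 q6 0.8496193128123752 F [ 1.1429  0.0829 -0.9474] t 0.65 open 0.05751293064536814
TRANS [ 0.0525  0.097  -0.2091] TWIST [-0.0047 -0.0011  0.0004]
```

```bash
python3 -m creep '[{"translation":[0.052,0.097,-0.209],"twist":[-0.005,0,0],"hand":60},{"translation":[0.052,0.097,-0.209],"twist":[-0.005,0,0],"hand":60},{"translation":[0.052,0.097,-0.209],"twist":[-0.005,0,0],"hand":60},{"translation":[0.052,0.097,-0.209],"twist":[-0.005,0,0],"hand":60},{"translation":[0.052,0.097,-0.209],"twist":[-0.005,0,0],"hand":60}]'
python3 -m creep '[{"translation":[0,0,0],"twist":[0,0,0],"hand":60}]'
python3 - <<'E'
from h import *
to(sh(0,.126,.107),90-10.3)
crop("scene",150,100,200,150,4,"pics/s2.png")
for p in (sh(0,.126,.114),sh(0,0,.138)): print((proj("scene",p)-[150,100])*4)
E
```

```text
time: 1.15
tool_pos: [0.4619, -0.1028, 0.1858]
tool_rot: [-2.579, 1.569, 1.955]
contact_force: [0.2, -0.7, 1.0]
opening: 0.055
time: 1.25
tool_pos: [0.4629, -0.0994, 0.1845]
tool_rot: [-2.391, 1.567, 2.147]
contact_force: [0.7, -0.6, 0.3]
opening: 0.0553
grasp [ 0.4629 -0.0993  0.1785] jaw -99.94341282015449 -> -100.3 q6 1.3681956831523232 F [ 0.7129 -0.5697  0.3409] t 1.25 open 0.0552854786583963
TRANS [ 0.0715 -0.0007  0.0063] TWIST [ 0.0062 -0.0028  0.0026]
[400.2327 347.0381]
[322.7401 164.2085]
```

View pics/s2.png

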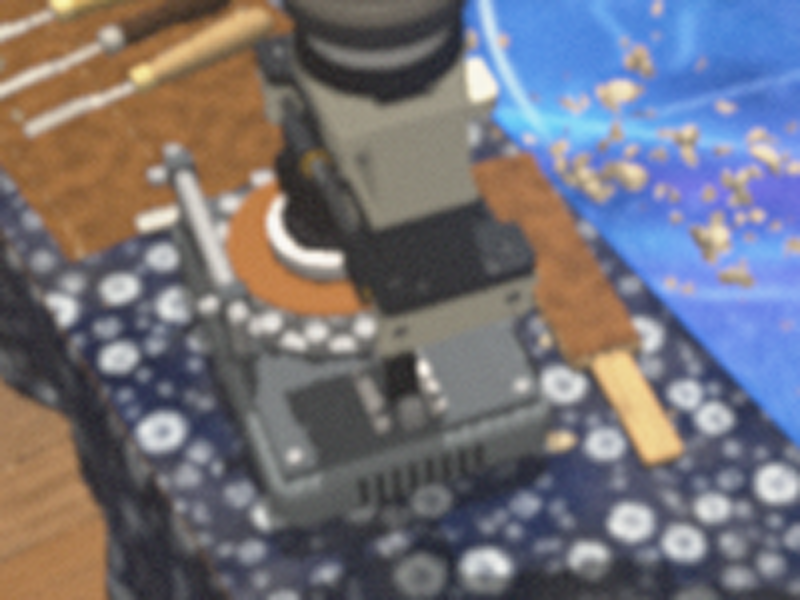

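The post shows at crop (403,375), in line with the projected (400,347) for its top, so the lock estimate holds. Next I descend around it.

```bash
python3 -m creep '[{"translation":[0.02,-0.001,0.006],"twist":[0.006,-0.003,0.003],"hand":60},{"translation":[0.04,-0.001,0.006],"twist":[0.006,-0.003,0.003],"hand":60},{"translation":[0.06,-0.001,0.006],"twist":[0.006,-0.003,0.003],"hand":60},{"translation":[0.071,-0.001,0.006],"twist":[0.006,-0.003,0.003],"hand":60},{"translation":[0.071,-0.001,0.006],"twist":[0.006,-0.003,0.003],"hand":60}]' 20
python3 -m creep '[{"translation":[0,0,0],"twist":[0,0,0],"hand":0},{"translation":[0,0,0],"twist":[0,0,0],"hand":0},{"translation":[0,0,0],"twist":[0,0,0],"hand":0},{"translation":[0,0,0],"twist":[0,0,0],"hand":0},{"translation":[0,0,0],"twist":[0,0,0],"hand":0}]' 20
python3 - <<'E'
from h import *
to(sh(0,.104,.107),90-10.3)
E
```

```text
time: 1.8
tool_pos: [0.4589, -0.1068, 0.1129]
tool_rot: [-1.392, 1.568, 3.139]
contact_force: [-0.4, 0.3, 0.3]
opening: 0.0554
time: 2.3
tool_pos: [0.4591, -0.1067, 0.1133]
tool_rot: [-1.398, 1.569, 3.133]
contact_force: [0.8, 5.0, 2.4]
opening: 0.0196
grasp [ 0.4591 -0.1067  0.1073] jaw -100.38702856892621 -> -100.3 q6 1.3619725388048087 F [0.8114 5.0171 2.3634] t 2.3 open 0.01964720498085253
TRANS [0.0003 0.0016 0.0202] TWIST [-0.0015  0.0003  0.0019]
```

```bash
python3 -m creep '[{"translation":[0,0,0.004],"twist":[0,0,0],"hand":0},{"translation":[0,0,0.008],"twist":[0,0,0],"hand":0},{"translation":[0,0,0.012],"twist":[0,0,0],"hand":0},{"translation":[0,0,0.016],"twist":[0,0,0],"hand":0},{"translation":[0,0,0.019],"twist":[0,0,0],"hand":0}]' 
python3 -m creep '[{"translation":[0,0,0.001],"twist":[0,0,0],"hand":0},{"translation":[0,0,0.002],"twist":[0,0,0],"hand":0},{"translation":[0,0,0.002],"twist":[0,0,0],"hand":0}]'
python3 - <<'E'
from h import *
to(sh(0,.105,.107),90-10.3)
E
```

```text
time: 2.8
tool_pos: [0.4557, -0.1249, 0.1133]
tool_rot: [-2.227, 1.568, 2.303]
contact_force: [5.8, 20.4, 4.9]
opening: 0.0175
time: 3.1
tool_pos: [0.4557, -0.1249, 0.1133]
tool_rot: [-2.799, 1.565, 1.73]
contact_force: [5.2, 16.5, 1.8]
opening: 0.0179
grasp [ 0.4557 -0.1249  0.1073] jaw -100.49533119130994 -> -100.3 q6 1.3170973340984955 F [ 5.1776 16.5396  1.7768] t 3.1 open 0.01788384720681611
TRANS [0.0003 0.0017 0.0007] TWIST [-0.0034 -0.0054  0.0019]
```

```bash
python3 -m creep '[{"translation":[0,0,0.002],"twist":[0,0,0],"hand":0},{"translation":[0,0,0.003],"twist":[0,0,0],"hand":0},{"translation":[0,0,0.003],"twist":[0,0,0],"hand":0},{"translation":[0,0,0.003],"twist":[0,0,0],"hand":0}]' 30
python3 - <<'E'
from h import *
to(sh(0,.105,.107),90-10.3)
crop("top",280,160,132,96,6,"pics/t3.png")
E
```

```text
time: 3.5
tool_pos: [0.4556, -0.1251, 0.1133]
tool_rot: [-2.959, 1.56, 1.57]
contact_force: [7.7, 21.3, 1.7]
opening: 0.0176
grasp [ 0.4556 -0.125   0.1073] jaw -100.52591693896552 -> -100.3 q6 1.31051054428743 F [ 7.6649 21.3258  1.69  ] t 3.5 open 0.017581814156054042
TRANS [0.0003 0.0018 0.0005] TWIST [-0.0039 -0.0102  0.0019]
```

View pics/t3.png

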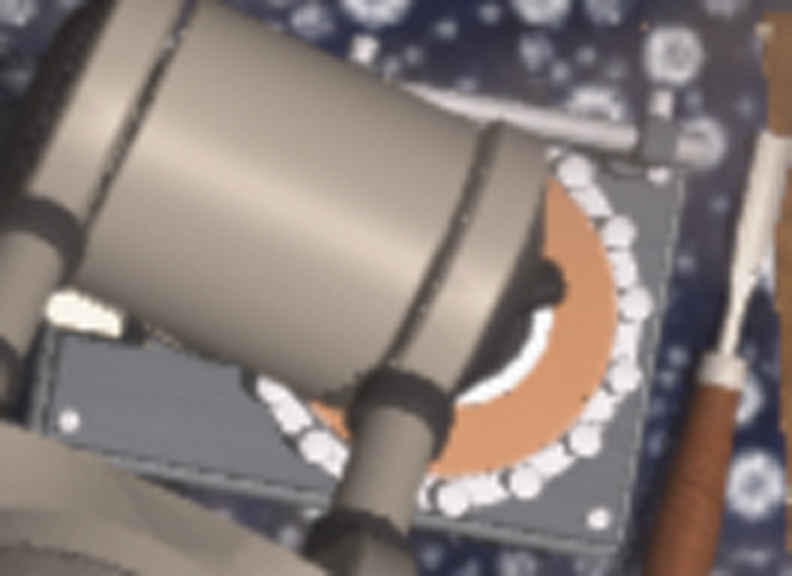

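The teeth moved about 8–9° clockwise: the tooth at crop (608,212) is now at (620,232). The lock is holding against about 21 N at its expected home distance (~105 mm). I'll release it and lift.

```bash
python3 -m creep '[{"translation":[0,0,0],"twist":[0,0,0],"hand":0},{"translation":[0,0,0],"twist":[0,0,0],"hand":50},{"translation":[0,0,0],"twist":[0,0,0],"hand":60},{"translation":[0,0,0],"twist":[0,0,0],"hand":60},{"translation":[0,0,0],"twist":[0,0,0],"hand":60}]' 
python3 -m creep '[{"translation":[-0.03,0,0],"twist":[0,0,0],"hand":60},{"translation":[-0.08,0,0],"twist":[0,0,0],"hand":60},{"translation":[-0.11,0,0],"twist":[0,0,0],"hand":60},{"translation":[-0.11,0,0],"twist":[0,0,0],"hand":60}]'
python3 - <<'E'
from h import *
to(sh(0,.0,.19),13.5,True)
E
```

```text
time: 4.05
tool_pos: [0.4556, -0.1255, 0.1133]
tool_rot: [-2.958, 1.561, 1.57]
contact_force: [0.1, -0.1, 0.2]
opening: 0.0452
time: 4.45
tool_pos: [0.4575, -0.1278, 0.2277]
tool_rot: [2.389, 1.561, 0.634]
contact_force: [0.5, 0.7, 0.1]
opening: 0.055
grasp [ 0.4576 -0.1277  0.2217] jaw -100.56023005312034 -> 13.5 q6 1.3119026503020514 F [0.459  0.6615 0.0687] t 4.45 open 0.05498685944142554
TRANS [ 0.0309 -0.0004  0.1034] TWIST [-1.9907  0.0021 -0.0119]
```

```bash
python3 -m creep '[{"translation":[0,0,-0.05],"twist":[-0.15,0,0],"hand":60},{"translation":[0,0,-0.1],"twist":[-0.3,0,0],"hand":60},{"translation":[0,0,-0.14],"twist":[-0.45,0,0],"hand":60},{"translation":[0,0,-0.14],"twist":[-0.6,0,0],"hand":60},{"translation":[0,0,-0.14],"twist":[-0.75,0,0],"hand":60}]' 
python3 -m creep '[{"translation":[0,0,0],"twist":[-0.15,0,0],"hand":60},{"translation":[0,0,0],"twist":[-0.3,0,0],"hand":60},{"translation":[0,0,0],"twist":[-0.45,0,0],"hand":60},{"translation":[0,0,0],"twist":[-0.6,0,0],"hand":60},{"translation":[0,0,0],"twist":[-0.75,0,0],"hand":60}]'
python3 - <<'E'
from h import *
crop("top",280,160,132,96,6,"pics/t4.png")
to(sh(0,.0,.19),13.5)
E
```

```text
time: 4.95
tool_pos: [0.4828, 0.0111, 0.2277]
tool_rot: [1.746, 1.562, 0.749]
contact_force: [-0.9, -0.6, 0.3]
opening: 0.0551
time: 5.45
tool_pos: [0.4824, 0.011, 0.2266]
tool_rot: [1.158, 1.563, 0.908]
contact_force: [0.5, -0.7, -1.3]
opening: 0.0552
grasp [0.4823 0.0111 0.2206] jaw -13.847981037859155 -> 13.5 q6 0.09852593643135403 F [ 0.4242 -0.4078 -0.0978] t 5.5 open 0.05529327492770343
TRANS [ 0.029  -0.2439  0.0149] TWIST [-0.4773  0.0047 -0.0062]
```

View pics/t4.png

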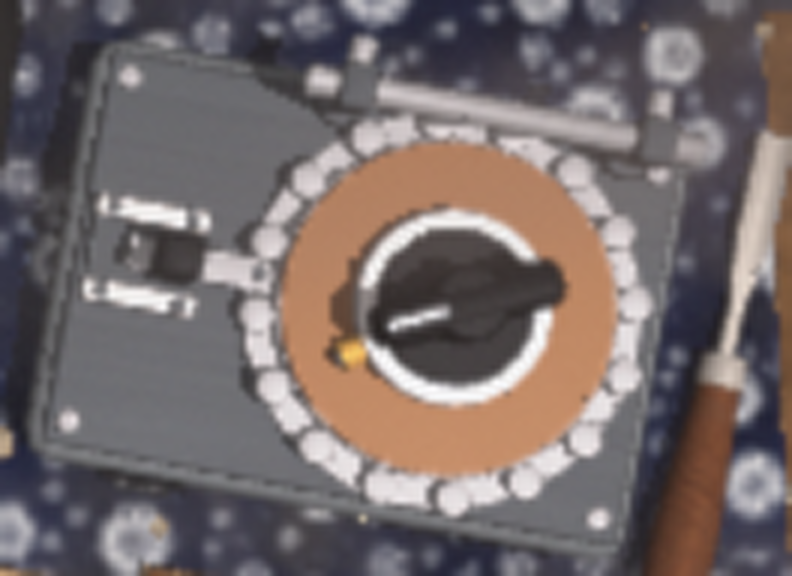

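The lock is home: its post is at crop (180,256) and the nose sits between the teeth at (266,240) and (256,315). The wing runs from (560,283) to (378,327). I'll compute its angle and the post's travel.

Run:
```python
from h import *
P=lambda x,y,z:ray("top",280+(x+.5)/6-.5,160+(y+.5)/6-.5,z)
print("travel",np.linalg.norm(P(180,256,.114)-P(128,248,.114)))
for a,b in (((560,283),(378,327)),((450,310),(388,328))):
  d=P(*a,.138)-P(*b,.138);print((P(*a,.138)+P(*b,.138))/2,np.degrees(np.arctan2(d[1],d[0])))
to(sh(0,.0,.19),15)
```

```text
travel 0.019448385098171882
[ 0.4375 -0.2277  0.138 ] -76.38913017737168
[ 0.4325 -0.2097  0.138 ] -73.79418009317472
grasp [0.4823 0.0111 0.2206] jaw -13.847981037859155 -> 14.999999999999998 q6 0.09852593643135403 F [ 0.4242 -0.4078 -0.0978] t 5.5 open 0.05529327492770343
TRANS [ 0.029  -0.2439  0.0149] TWIST [-0.5035  0.0048 -0.0062]
```

```bash
python3 -m creep '[{"translation":[0.01,-0.05,0.003],"twist":[-0.12,0,0],"hand":60},{"translation":[0.02,-0.1,0.006],"twist":[-0.24,0,0],"hand":60},{"translation":[0.029,-0.15,0.009],"twist":[-0.36,0,0],"hand":60},{"translation":[0.029,-0.2,0.012],"twist":[-0.48,0,0],"hand":60},{"translation":[0.029,-0.244,0.015],"twist":[-0.51,0.005,-0.006],"hand":60}]' 
python3 -m creep '[{"translation":[0,0,0],"twist":[0,0,0],"hand":60}]'
python3 - <<'E'
from h import *
to(sh(0,.0,.127),15)
E
```

```text
time: 6.0
tool_pos: [0.4389, -0.2224, 0.195]
tool_rot: [2.277, 1.569, 2.546]
contact_force: [0.3, -0.3, 0.2]
opening: 0.0551
time: 6.1
tool_pos: [0.4377, -0.2274, 0.1941]
tool_rot: [3.085, 1.568, -2.937]
contact_force: [-0.1, 0.7, -0.3]
opening: 0.0553
grasp [ 0.4377 -0.2274  0.1881] jaw 14.97444060456919 -> 14.999999999999998 q6 -0.8939816485791604 F [-0.0768  0.7329 -0.3499] t 6.1 open 0.05526114420101318
TRANS [ 0.0611 -0.0019  0.0004] TWIST [-0.0004 -0.0024 -0.0001]
```

```bash
python3 -m creep '[{"translation":[0.02,-0.002,0],"twist":[0,-0.002,0],"hand":60},{"translation":[0.04,-0.002,0],"twist":[0,-0.002,0],"hand":60},{"translation":[0.061,-0.002,0],"twist":[0,-0.002,0],"hand":60},{"translation":[0.061,-0.002,0],"twist":[0,-0.002,0],"hand":60}]' 50
python3 -m creep '[{"translation":[0,0,0],"twist":[0,0,0],"hand":0},{"translation":[0,0,0],"twist":[0,0,0],"hand":0},{"translation":[0,0,0],"twist":[0,0,0],"hand":0},{"translation":[0,0,0],"twist":[0,0,0],"hand":0},{"translation":[0,0,0],"twist":[0,0,0],"hand":0}]' 50
python3 - <<'E'
from h import *
to(sh(0,.0,.127),15); print(robot.observe()["torque"])
E
```

```text
time: 6.5
tool_pos: [0.4365, -0.2277, 0.1304]
tool_rot: [2.264, 1.564, 2.523]
contact_force: [0.1, 0.4, 0.3]
opening: 0.0552
time: 7.0
tool_pos: [0.4373, -0.2278, 0.131]
tool_rot: [2.094, 1.566, 2.353]
contact_force: [15.5, 6.3, -4.0]
opening: 0.0199
grasp [ 0.4373 -0.2278  0.125 ] jaw 14.808310152965506 -> 14.999999999999998 q6 -0.8951855322685673 F [15.4968  6.2705 -3.9835] t 7.0 open 0.019914754621135605
TRANS [-0.002  -0.0017  0.0008] TWIST [-0.0034 -0.0023 -0.004 ]
[ 1.0407 -2.7303 -0.0119]
```

```bash
python3 -m creep '[{"translation":[0,-0.001,0.001],"twist":[0.1,0,0],"hand":0},{"translation":[0,-0.001,0.001],"twist":[0.2,0,0],"hand":0},{"translation":[0,-0.001,0.001],"twist":[0.3,0,0],"hand":0},{"translation":[0,-0.001,0.001],"twist":[0.4,0,0],"hand":0},{"translation":[0,-0.001,0.001],"twist":[0.5,0,0],"hand":0}]' 50
python3 - <<'E'
from h import *
to(sh(0,.0,.127),-50); print(robot.observe()["torque"])
E
python3 -m creep '[{"translation":[0,0,0],"twist":[0.08,0,0],"hand":0},{"translation":[0,0,0],"twist":[0.16,0,0],"hand":0},{"translation":[0,0,0],"twist":[0.24,0,0],"hand":0},{"translation":[0,0,0],"twist":[0.32,0,0],"hand":0},{"translation":[0,0,0],"twist":[0.4,0,0],"hand":0}]' 50
python3 - <<'E'
from h import *
to(sh(0,.0,.127),-50); print(robot.observe()["torque"])
E
```

```text
time: 7.5
tool_pos: [0.4389, -0.2276, 0.131]
tool_rot: [2.268, 1.565, 2.022]
contact_force: [2.8, 4.1, -2.9]
opening: 0.0177
grasp [ 0.4389 -0.2275  0.125 ] jaw -14.09764374072796 -> -50.0 q6 -0.3906610803379948 F [ 2.8004  4.094  -2.9497] t 7.5 open 0.017696547977116697
TRANS [-0.002  -0.0017 -0.    ] TWIST [ 0.6266 -0.0046 -0.0029]
[ 0.6167 -0.8562  0.0796]
time: 8.0
tool_pos: [0.4393, -0.2277, 0.131]
tool_rot: [2.499, 1.566, 1.849]
contact_force: [1.5, -0.8, -3.3]
opening: 0.0179
grasp [ 0.4393 -0.2277  0.125 ] jaw -37.22100768305115 -> -50.0 q6 0.012723052696266106 F [ 1.5079 -0.7505 -3.2545] t 8.0 open 0.017945300719060496
TRANS [-0.002  -0.0017  0.0002] TWIST [ 0.223  -0.004  -0.0023]
[-0.1817 -0.603  -0.0561]
```

```bash
python3 -m creep '[{"translation":[0,0,0],"twist":[0.06,0,0],"hand":0},{"translation":[0,0,0],"twist":[0.12,0,0],"hand":0}]' 50
python3 - <<'E'
from h import *
to(sh(0,.0,.127),-50); print(robot.observe()["torque"])
E
python3 -m creep '[{"translation":[0,0,0],"twist":[0.06,0,0],"hand":0},{"translation":[0,0,0],"twist":[0.12,0,0],"hand":0}]' 50
python3 - <<'E'
from h import *
to(sh(0,.0,.127),-50); print(robot.observe()["torque"])
E
```

```text
time: 8.2
tool_pos: [0.4394, -0.2277, 0.131]
tool_rot: [2.552, 1.566, 1.779]
contact_force: [-0.9, 0.7, -2.2]
opening: 0.0175
grasp [ 0.4394 -0.2277  0.125 ] jaw -44.27073370685825 -> -50.0 q6 0.13562099609534678 F [-0.9263  0.7086 -2.2325] t 8.2 open 0.017496113866014504
TRANS [-0.0021 -0.0017  0.0004] TWIST [ 0.1    -0.0039 -0.0023]
[-0.138  -0.3657 -0.0443]
time: 8.4
tool_pos: [0.4394, -0.2278, 0.131]
tool_rot: [2.617, 1.567, 1.722]
contact_force: [0.3, -0.0, -2.4]
opening: 0.0176
grasp [ 0.4394 -0.2278  0.125 ] jaw -51.30077680261667 -> -50.0 q6 0.25822862788577494 F [ 0.2767 -0.0461 -2.3729] t 8.4 open 0.01758905344241712
TRANS [-0.002  -0.0016  0.0005] TWIST [-0.0227 -0.0037 -0.0022]
[-0.2027 -0.3937  0.0568]
```

```bash
python3 -m creep '[{"translation":[0,0,0],"twist":[0.05,0,0],"hand":0},{"translation":[0,0,0],"twist":[0.1,0,0],"hand":0}]' 50
python3 - <<'E'
from h import *
to(sh(0,.0,.127),-50); print(robot.observe()["torque"])
crop("top",280,160,132,96,6,"pics/t5.png")
crop("scene",150,100,200,150,4,"pics/s5.png")
E
```

```text
time: 8.6
tool_pos: [0.4393, -0.2278, 0.131]
tool_rot: [2.852, 1.567, 1.857]
contact_force: [-2.4, -1.9, -0.2]
opening: 0.018
grasp [ 0.4393 -0.2278  0.125 ] jaw -57.009410313439105 -> -50.0 q6 0.3586681551665159 F [-2.434  -1.9054 -0.2493] t 8.6 open 0.017976960504929893
TRANS [-0.002  -0.0015  0.0007] TWIST [-0.1223 -0.0035 -0.0013]
[-0.4763  0.181   1.3103]
```

View pics/s5.png

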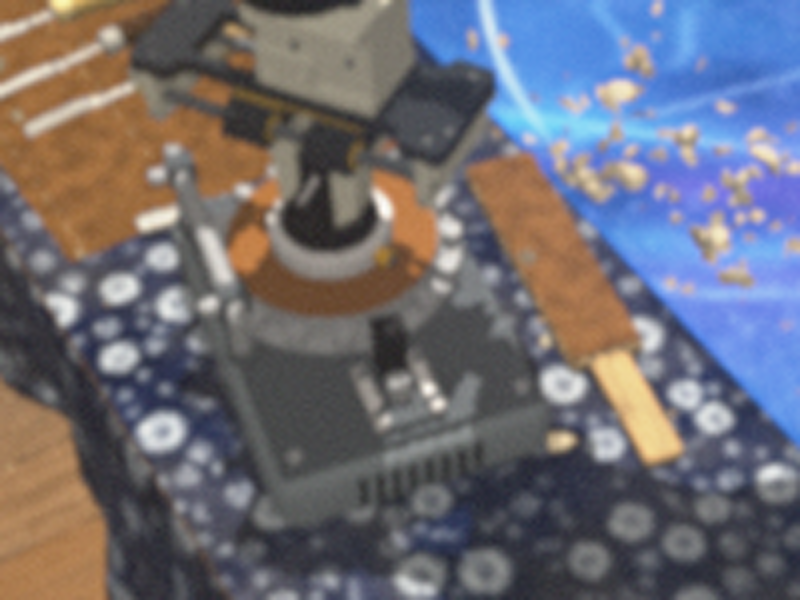

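The post at crop (390,345) is still in, and the end stop pushed back with 1.3 N m after 1.25 rad of turn, so the knob has clicked. I'll release it and go back to the lock.

```bash
python3 -m creep '[{"translation":[0,0,0],"twist":[0,0,0],"hand":0},{"translation":[0,0,0],"twist":[0,0,0],"hand":0},{"translation":[0,0,0],"twist":[0,0,0],"hand":50},{"translation":[0,0,0],"twist":[0,0,0],"hand":50},{"translation":[0,0,0],"twist":[0,0,0],"hand":50}]' 50
python3 -m creep '[{"translation":[-0.02,0,0],"twist":[0,0,0],"hand":50},{"translation":[-0.06,0,0],"twist":[0,0,0],"hand":50},{"translation":[-0.08,0,0],"twist":[0,0,0],"hand":50},{"translation":[-0.08,0,0],"twist":[0,0,0],"hand":50}]' 20
python3 - <<'E'
from h import *
to(sh(0,.105,.19),79.7)
E
```

```text
time: 9.2
tool_pos: [0.4394, -0.2279, 0.1311]
tool_rot: [2.784, 1.567, 1.789]
contact_force: [0.3, -0.6, -0.3]
opening: 0.0375
time: 9.6
tool_pos: [0.4407, -0.2291, 0.2142]
tool_rot: [0.999, 1.566, 0.004]
contact_force: [0.1, -0.5, 0.0]
opening: 0.0456
grasp [ 0.4408 -0.2291  0.2082] jaw -57.00861364473513 -> -100.3 q6 0.3583246037208982 F [ 0.1381 -0.5204  0.0027] t 9.6 open 0.04556813122528613
TRANS [ 0.0182  0.07   -0.0776] TWIST [ 0.7556  0.0009 -0.0046]
```

```bash
python3 -m creep '[{"translation":[0.004,0.02,-0.02],"twist":[0.15,0,0],"hand":50},{"translation":[0.008,0.04,-0.04],"twist":[0.3,0,0],"hand":50},{"translation":[0.012,0.055,-0.06],"twist":[0.45,0,0],"hand":50},{"translation":[0.018,0.07,-0.078],"twist":[0.6,0,0],"hand":50},{"translation":[0.018,0.07,-0.078],"twist":[0.755,0,-0.005],"hand":50}]'
python3 -m creep '[{"translation":[0,0,0],"twist":[0,0,0],"hand":50}]'
python3 - <<'E'
from h import *
to([.4560,-.1253,.109],79.7)
E
```

```text
time: 10.1
tool_pos: [0.4561, -0.1228, 0.1945]
tool_rot: [-1.818, 1.567, 2.716]
contact_force: [0.1, -0.9, 0.6]
opening: 0.046
time: 10.2
tool_pos: [0.4558, -0.1221, 0.1936]
tool_rot: [-1.829, 1.566, 2.705]
contact_force: [-1.2, -0.2, -0.5]
opening: 0.0462
grasp [ 0.4557 -0.1221  0.1876] jaw -100.22777176199627 -> -100.3 q6 1.3247696277391863 F [-1.1975 -0.1628 -0.4632] t 10.2 open 0.04617617132060205
TRANS [0.0786 0.0012 0.0032] TWIST [ 0.0013 -0.0013  0.0048]
```

```bash
python3 -m creep '[{"translation":[0.02,0.001,0.003],"twist":[0,0,0.005],"hand":50},{"translation":[0.04,0.001,0.003],"twist":[0,0,0.005],"hand":50},{"translation":[0.06,0.001,0.003],"twist":[0,0,0.005],"hand":50},{"translation":[0.078,0.001,0.003],"twist":[0,0,0.005],"hand":50},{"translation":[0.078,0.001,0.003],"twist":[0,0,0.005],"hand":50}]' 20
python3 -m creep '[{"translation":[0,0,0],"twist":[0,0,0],"hand":0},{"translation":[0,0,0],"twist":[0,0,0],"hand":0},{"translation":[0,0,0],"twist":[0,0,0],"hand":0},{"translation":[0,0,0],"twist":[0,0,0],"hand":0}]' 20
python3 -m creep '[{"translation":[0,0,-0.005],"twist":[0,0,0],"hand":0},{"translation":[0,0,-0.01],"twist":[0,0,0],"hand":0},{"translation":[0,0,-0.015],"twist":[0,0,0],"hand":0},{"translation":[0,0,-0.019],"twist":[0,0,0],"hand":0},{"translation":[0,0,-0.02],"twist":[0,0,0],"hand":0}]' 20
python3 - <<'E'
from h import *
to(sh(0,.126,.109),79.7)
E
```

```text
time: 10.7
tool_pos: [0.4541, -0.1247, 0.1132]
tool_rot: [-2.071, 1.565, 2.465]
contact_force: [-0.0, -0.2, 0.0]
opening: 0.0461
time: 11.1
tool_pos: [0.4545, -0.1248, 0.1138]
tool_rot: [-2.175, 1.566, 2.362]
contact_force: [1.4, 7.1, 3.4]
opening: 0.0187
time: 11.6
tool_pos: [0.4582, -0.1047, 0.1138]
tool_rot: [-2.18, 1.566, 2.357]
contact_force: [1.0, -3.4, -4.4]
opening: 0.0179
grasp [ 0.4581 -0.1047  0.1078] jaw -100.03818615175693 -> -100.3 q6 1.3555276176600561 F [ 1.018 -3.439 -4.418] t 11.6 open 0.01792001169380541
TRANS [-0.0012  0.0029  0.    ] TWIST [ 0.0046 -0.0025  0.0036]
```

Next I pull outward in small steps until the outer stop pushes back.

```bash
python3 -m creep '[{"translation":[0,0,-0.001],"twist":[0,0,0],"hand":0},{"translation":[0,0,-0.0015],"twist":[0,0,0],"hand":0},{"translation":[0,0,-0.002],"twist":[0,0,0],"hand":0}]' 20
python3 -m creep '[{"translation":[0,0,-0.001],"twist":[0,0,0],"hand":0},{"translation":[0,0,-0.002],"twist":[0,0,0],"hand":0},{"translation":[0,0,-0.002],"twist":[0,0,0],"hand":0}]' 20
```

```text
time: 11.9
tool_pos: [0.4584, -0.1037, 0.1138]
tool_rot: [-1.77, 1.567, 2.768]
contact_force: [-1.7, -12.0, -4.3]
opening: 0.0174
time: 12.2
tool_pos: [0.4584, -0.1036, 0.1138]
tool_rot: [-1.014, 1.566, -2.759]
contact_force: [-2.1, -14.6, -4.7]
opening: 0.0179
```

The slide is against its outer stop: 14.6 N with no further movement, after 21.5 mm of travel from home. I'll release, lift clear to the side and check.

```bash
python3 -m creep '[{"translation":[0,0,0],"twist":[0,0,0],"hand":0},{"translation":[0,0,0],"twist":[0,0,0],"hand":50},{"translation":[0,0,0],"twist":[0,0,0],"hand":50},{"translation":[0,0,0],"twist":[0,0,0],"hand":50},{"translation":[0,0,0],"twist":[0,0,0],"hand":50}]'
python3 -m creep '[{"translation":[-0.03,0,0],"twist":[0,0,0],"hand":50},{"translation":[-0.08,0,0],"twist":[0,0,0],"hand":50},{"translation":[-0.11,0,-0.05],"twist":[0,0,0],"hand":50},{"translation":[-0.11,0,-0.1],"twist":[0,0,0],"hand":50},{"translation":[-0.11,0,-0.14],"twist":[0,0,0],"hand":50}]'
python3 -m creep '[{"translation":[0,0,0],"twist":[0,0,0],"hand":50},{"translation":[0,0,0],"twist":[0,0,0],"hand":50},{"translation":[0,0,0],"twist":[0,0,0],"hand":50}]'
python3 - <<'E'
from h import *
crop("top",280,160,132,96,6,"pics/t6.png")
im=robot.read_camera("top");cv2.imwrite("pics/t7.png",im)
a=cv2.imread("pics/top0.png").astype(int)
d=abs(im.astype(int)-a).max(2)
for n,(u0,v0,u1,v1) in dict(mug=(135,160,190,202),stone=(145,204,178,282),gouge=(388,180,412,264)).items(): print(n,"changed frac",(d[v0:v1,u0:u1]>40).mean())
E
```

```text
time: 12.7
tool_pos: [0.4585, -0.1033, 0.1139]
tool_rot: [-1.015, 1.566, -2.76]
contact_force: [-0.6, -0.3, -0.1]
opening: 0.0439
time: 13.2
tool_pos: [0.4838, 0.0363, 0.2252]
tool_rot: [-0.182, 1.569, -1.928]
contact_force: [0.3, -0.5, 0.3]
opening: 0.0457
time: 13.5
tool_pos: [0.4836, 0.0357, 0.2251]
tool_rot: [-0.31, 1.569, -2.057]
contact_force: [-0.1, -0.6, -0.3]
opening: 0.0459
mug changed frac 0.4961038961038961
stone changed frac 0.5019425019425019
gouge changed frac 0.022321428571428572
```

View pics/t6.png

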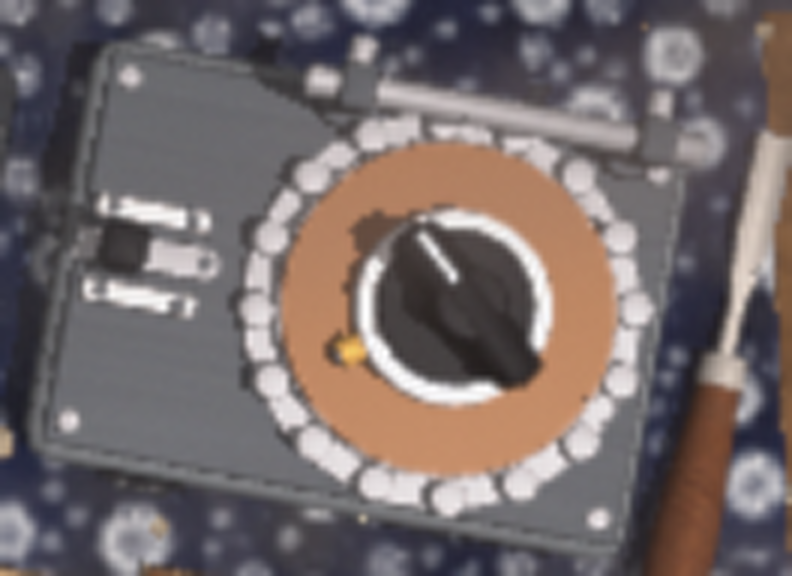

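The lock is back out (post at crop (124,246), the same as at the start). The knob's white line turned about 68° clockwise, from (388,328)–(450,310) to (420,235)–(455,280), and the platter stayed put. I'll check why the mug and stone regions differ.

View pics/t7.png

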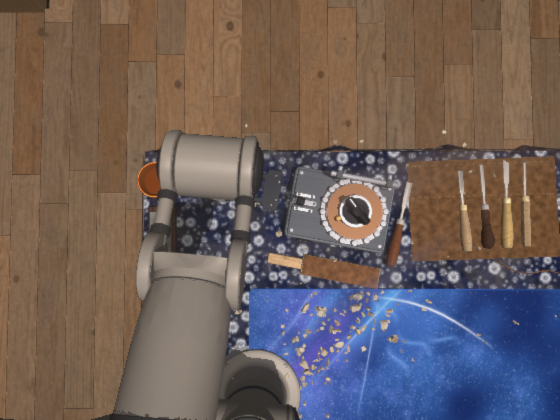

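Run:
```python
from h import *
a=cv2.imread("pics/scene0.png").astype(int); b=robot.read_camera("scene").astype(int)
d=abs(a-b).max(2)
for n,(u0,v0,u1,v1) in dict(mug=(285,303,350,368),stone=(340,272,420,340)).items(): print(n,(d[v0:v1,u0:u1]>40).mean())
i1=robot.read_camera("top").astype(int); 
for _ in range(8): i2=robot.read_camera("top").astype(int)
print("platter change over .4s",(abs(i1-i2).max(2)[175:245,318:392]>40).mean())
```

```text
mug 0.17183431952662723
stone 0.3704044117647059
platter change over .4s 0.0
```

The top difference at the mug and stone is the arm standing between them and the camera. I'll move back towards the sharpener, staying high, to confirm they haven't moved.

```bash
python3 -m creep '[{"translation":[-0.02,0,0.04],"twist":[0,0,0],"hand":50},{"translation":[-0.04,0,0.09],"twist":[0,0,0],"hand":50},{"translation":[-0.06,0,0.14],"twist":[0,0,0],"hand":50},{"translation":[-0.06,0,0.19],"twist":[0,0,0],"hand":50},{"translation":[-0.06,0,0.24],"twist":[0,0,0],"hand":50}]'
python3 -m creep '[{"translation":[0,0,0],"twist":[0,0,0],"hand":50},{"translation":[0,0,0],"twist":[0,0,0],"hand":50}]'
python3 - <<'E'
from h import *
for c,rs in dict(top=dict(mug=(135,160,190,202),stone=(145,204,178,282),gouge=(388,180,412,264)),scene=dict(mug=(285,303,350,368),stone=(340,272,420,340))).items():
  a=cv2.imread(f"pics/{c}0.png").astype(int);b=robot.read_camera(c);d=abs(a-b).max(2);cv2.imwrite(f"pics/{c}8.png",b)
  for n,(u0,v0,u1,v1) in rs.items(): print(c,n,(d[v0:v1,u0:u1]>40).mean())
o=robot.observe();print(o["contact_force"],abs(o["qvel"]).max(),o["time"])
E
```

```text
time: 14.6
tool_pos: [0.443, -0.1948, 0.2867]
tool_rot: [0.655, 1.568, -1.09]
contact_force: [0.8, -0.0, 0.7]
opening: 0.0463
time: 14.8
tool_pos: [0.4426, -0.1956, 0.2866]
tool_rot: [0.717, 1.568, -1.031]
contact_force: [0.8, 0.4, -0.2]
opening: 0.0456
top mug 0.0
top stone 0.35625485625485626
top gouge 0.6279761904761905
scene mug 0.0
scene stone 0.20643382352941175
[ 0.3215  0.5509 -0.4478] 0.021825083090589042 14.9
```

View pics/scene8.png

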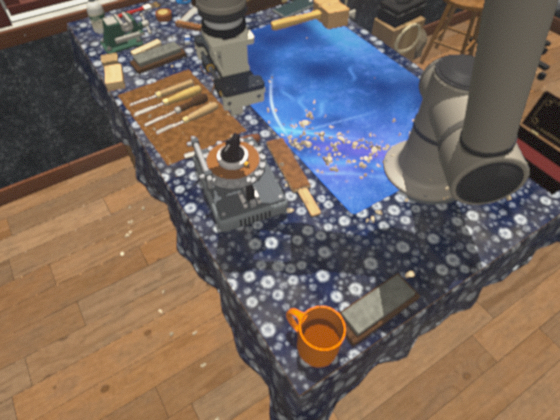

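The stone lies where it was, from about (342,310) to (418,295), with only the arm's shadow across it. The mug is unchanged at (320,335), the lock is out and the gripper is clear of everything.

```bash
python3 -c "
from cell import robot
print(robot.hand_in())"
```

```text
the job is handed in; nothing more can be done
None
```

The honing disc's wing knob is tightened past its click, the spindle lock is back out, and I handed the job in at about 15 s. The hand-in gives no verdict, so what follows rests on my own measurements.

- **Lock home:** I gripped the post and pushed until it stopped hard at about 21 N. The picture put the travel at 19.4 mm, good to about 1 mm. Pulling it back out took about 21 mm. The nose sat between two teeth.
- **Knob:** I turned it 1.25 rad clockwise until the end stop pushed back with 1.3 N m. I felt no clear detent peak on the way. The later picture shows the knob turned about 68° from its position after locking, with the platter where it was, so I take it as clicked.
- **Lock out:** I pulled it until the outer stop held at 14.6 N. The post is back at its starting place in the image.
- **Final checks:**
  - The platter was at rest, with no image change over 0.4 s.
  - The gripper was clear, with contact force under 1 N.
  - The mug was unchanged in both cameras.
  - The gouge was unchanged before the last sideways move; the arm hid it from the top camera after that.
  - The image comparison flagged the oil stone, but viewing it showed only the arm's shadow.

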